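# Load a strata block against the sprung stop of a sloped infeed

### The job

Pick up the wooden strata block from the worktop, lay it lengthwise on its base in the open upper part of the sloped infeed chute and let go of it there. Then push it from behind down the chute into the covered end until it meets the hidden sprung stop, and press it firmly home for a moment with about 9 N (never more than 18 N on the stop), then back away so that the block stays resting against the stop. Leave the specimens and the hand lens lying round the work undisturbed.

Things in the scene. Friction and masses are not known exactly. Their poses are not given: they have to be found in the camera images.
- strata_block: Layered brown wooden block, 95 (x) x 55 (y) x 45 (z) mm, about 0.25 kg, lying on its base on the worktop to the right. Origin: centre of its underside; z up; x along its length. Pinch it across the 55 mm. Either end may go first.
- infeed: Fixed aluminium chute on a dark steel stand with a grey covered end. Origin at worktop height, under the middle of the upper, open end of the chute floor; z up, x level and down-chute (the frame is not tilted). The floor descends along x at 12 degrees: at s along the slope from the upper end, its middle is at x = 0.978 s, z = 0.090 - 0.208 s (m). Friction keeps the block from sliding by itself.
- trough_mid (a point): Chute floor's middle line at s = 85 mm, a good place for the centre of the block's underside when laid in. Axes as the infeed's. The open trough runs from s = 0 to 190 mm, 59 mm wide between low side walls, which flare outward above 9 mm and end 16 mm above the floor, 83 mm wide outside. Its upper end is open.
- tunnel_mouth (a point): Chute floor's middle line at s = 190 mm, mouth of the covered end, which reaches to s = 305 mm. Axes as the infeed's. Inside it is 59 mm wide at the floor, 66 mm above the low walls, 54 mm high; outside 80 mm wide, its top 64 mm above the floor (square to it); the mouth's lips flare out to 87 mm.
- escapement: Mounting block of the escapement in the covered end (origin: its centre; x down the slope). It carries a sprung stop plate, 36 x 30 mm, facing up-chute, whose setting differs each time and cannot be seen or read: 25 to 53 mm inside the mouth. It yields 12 mm at 1.2 N/mm without preload, then is solid. On release it pushes the block back a few mm until friction holds it, still touching.
- horn_coral: Pale horn-shaped fossil, 42 mm across, 66 mm tall, standing on its cup beside the covered end, nearer the robot. Origin: centre of its underside. Leave alone.
- mica_book: Small brown-grey specimen, 52 x 62 x 28 mm, beside the open trough on the side away from the robot. Origin: centre of its underside. Leave alone.
- pocket_lens: Folding brass hand lens lying open, 27 x 70 x 10 mm, between robot and block. Origin: centre of its underside. Leave alone.
- slate_dark: Dark pointed slate specimen, 57 x 78 x 50 mm, beyond the block. Origin: centre of its underside. Leave alone.

How it is judged:
By the outcome, as a careful person would: the job done as asked, in the order asked, and still so for the second after the job is handed in, with the robot touching nothing.
It also fails if it takes over 58 s, if anything falls off the work surface, if the arm or the gripper's body presses on something with over 40 N, if the wrist force passes 120 N, or if a joint passes its speed limit or range.

### The arm

A 6-joint arm with a two-finger parallel gripper is mounted at the origin on a cart in front of the work surface, level with it; the furniture and walls round the work are solid. World frame = base frame: x ahead of the robot, y to its left, z up, the work surface at z = 0. Lengths are in m, angles in degrees, forces in N, time in s.
With the tool pointing down it reaches from about 0.225 to 0.875 m from the base axis. Payload 3.4 kg.
Tool frame: the origin (TCP) lies at the very end of the fingers, on their centre line; the grasp point (between the pads) lies 19 mm behind it (ctrl.grip_point_offset is the distance from the TCP to the grasp point, in m); z points along the fingers, y is the line along which they close (so a half turn about z gives the same grasp; the last joint's range is limited). The gripper opens to 85 mm and grips with 20 to 120 N. Pads are 22 mm wide; open, the fingers measure 114 mm over their backs; the gripper's body (76 mm by 85 mm) begins 54 mm behind the grasp point. The pads swing forward as they close: fully open they stand 13 mm farther back than shut.
Start: joints at [-78.094, 15.808, 86.224, -0, 77.962, -6.933], TCP at [0.186, -0.544, 0.231] pointing down, gripper open.
Joint ranges: [-165.64, 165.64], [-43.16, 119.46], [12.63, 154.43], [-67.54, 247.53], [6.08, 155.33], [-154.97, 154.97]. Speed limits (degrees/s): [147.25, 147.25, 180, 180, 180, 180].

### API

Orientations are given as a 3x3 rotation matrix whose columns are the frame's x, y, z axes.
In Python, from cell import ctrl, viewer, job gives the robot as it stands.
- The arm moves only by the tool arm_command, never from a script. Its argument "steps" is a list of rows, each an object with "linear": the shift along the tool's x, y, z in mm, a list of three; "rot": the turn, a rotation vector about the tool's x, y, z in rad, a list of three. A call has 1 to 20 rows; each row is the pose to reach, as a shift and turn from the pose commanded when the call began, along the tool's axes at that moment; what a row does not reach only later rows make up. A row lasts 1/10 s, in which the tool goes at most 50 mm and 8.59 degrees, less where a joint would pass 70% of its speed; a pose out of reach is approached as far as the arm can. A call with a gripper value outside its range is refused whole. "claw" is the closure, from 0 (fully open) to 1 (shut), set as the call begins (left out, the last holds). The fingers move at their own pace and stop on an object; "newtons" is the grip in N (left out, the last holds). Time passes only in rows, so rows that repeat a pose let the fingers close. It gives the time, the measured TCP pose, the force, the opening and the grip force at its end, in the units of the state.
- ctrl.get_obs(): the state, without advancing time (a new reading comes with each control period).
- viewer.snapshot(name): name is "side" or "top"; returns the picture (420x560x3 uint8, blue, green, red); there is no depth.
- viewer.camera_info(name): a dict with "fov_y" (degrees; the focal length in pixels is half the picture's height over the tangent of half this angle, whatever the lens; pixels are square), "cx", "cy" (the principal point, pixels), "cam_to_world" (4x4, takes a point from camera to world coordinates). Camera axes: x right, y down, z forward; pixel columns grow to the right and rows downward; lengths in m; the calibration is good to about 2 mm. A picture is of the moment at which its call begins. camera_info takes no time and is no camera call.
- job.close_job(): hands the job in; it is judged then, once.
The state is a dict: "time_s": time; "joints": joint angles; "dq": joint speeds; "effort": joint torques, N m; "tcp_pos": TCP position; "orientation": TCP orientation; "contact_force": force on the tool from outside, world axes, zero at the start; "wrist_torque": the same for the moment, N m; "grip_width": opening from 0.0 (shut) to 1.0 (fully open); "finger_force": force on a finger pad.
Only numpy, scipy, OpenCV 4.12 (cv2) and the standard library are available. Lean on these libraries where they do the work, as an engineer would, in place of code of your own. Each camera call takes 0.05 s, during which the arm holds its last target. There are 200 camera calls.

## Working session

There is one attempt and no reset: what is moved stays moved. The work goes in short steps, Python scripts to look and compute and a tool call to move; the robot and the scene stay as the last step left them, time stands still between calls to the robot, and variables do not carry over. Pictures are saved under pics/ and viewed, at most 10 in all, crops included, and the job is handed in when it is done.

Besides the shell and the picture viewer there is one more tool, called as name([rows], argument=value, ...), one row to a line, values as JSON. arm_command: Moves the arm, as the interface text tells. Its arguments: {"type":"object","properties":{"steps":{"type":"array"},"claw":{"type":"number"},"newtons":{"type":"number"}},"required":["steps"]}

```bash
mkdir -p pics; python3 - <<'E'
from cell import ctrl, viewer, job
import cv2,numpy as np
for n in("side","top"):
    im=viewer.snapshot(n); cv2.imwrite(f"pics/{n}0.png",im)
    i=viewer.camera_info(n); print(n,i["fov_y"],i["cx"],i["cy"],np.round(np.array(i["cam_to_world"]),4).tolist(), {k:v for k,v in i.items() if k not in("fov_y","cx","cy","cam_to_world")})
print(ctrl.get_obs(), ctrl.grip_point_offset)
E
```

```text
side 56.080604138941155 267.72381023264506 214.00260708583355 [[-0.9999, -0.015, -0.0059, 0.4271], [-0.0001, 0.374, -0.9274, 0.9947], [0.0162, -0.9273, -0.374, 0.4464], [0.0, 0.0, 0.0, 1.0]] {}
top 47.63000939747711 292.75072226787444 207.50963660422363 [[0.0243, -0.9824, 0.1852, 0.2392], [-0.9997, -0.0245, 0.0011, 0.1129], [0.0034, -0.1852, -0.9827, 1.1738], [0.0, 0.0, 0.0, 1.0]] {}
{'time_s': 0.1, 'joints': array([-7.80927950e+01,  1.58453870e+01,  8.62884643e+01, -1.86070344e-05,
        7.79620364e+01, -6.93377152e+00]), 'dq': array([-0.02887858, -0.0713413 , -0.20065431, -0.00743594,  0.01822864,
       -0.00876254]), 'effort': array([ 1.20373843e-03, -4.17699838e+01, -2.46406424e+01, -1.09215571e-04,
        5.80034248e-03, -6.92026191e-06]), 'tcp_pos': array([ 0.18557941, -0.54373056,  0.23050893]), 'orientation': array([[ 9.46418554e-01,  3.22942411e-01, -3.45610928e-04],
       [ 3.22942533e-01, -9.46417159e-01,  1.63748050e-03],
       [ 2.01719789e-04, -1.66135440e-03, -9.99998600e-01]]), 'contact_force': array([-0.30168506, -0.12463535, -0.28428312]), 'wrist_torque': array([0.05537073, 0.00028947, 0.02878731]), 'finger_force': 0.0, 'grip_width': 1.0007492706852832} 0.0187
```

View pics/side0.png

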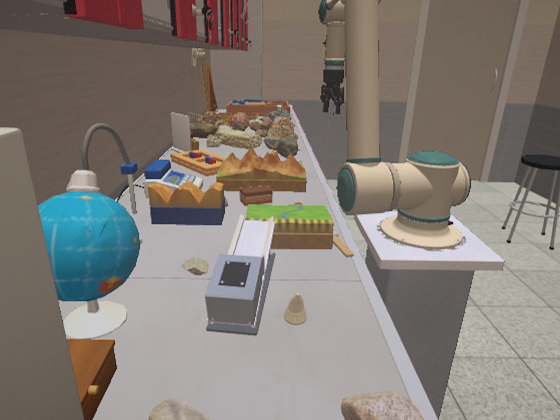

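View pics/top0.png

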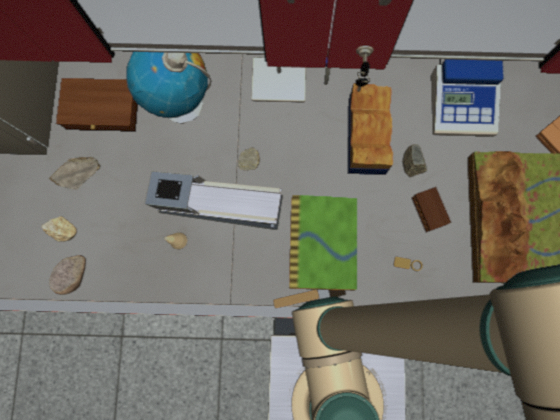

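Side view: chute with its upper end at about (255,222), covered end at (238,290), coral (295,307) and block (256,195). Top view: block at (431,209), chute from (280,205) to (150,190), mica (249,159), coral (176,240), lens (408,264) and slate (415,159). A green relief model stands between the block and the chute. Next I'll enlarge these areas for corner picking.

```bash
python3 - <<'E'
import cv2,numpy as np
t=cv2.imread("pics/top0.png"); s=cv2.imread("pics/side0.png")
def crop(im,x0,y0,w,h,k):
    c=cv2.resize(im[y0:y0+h,x0:x0+w],None,fx=k,fy=k,interpolation=cv2.INTER_CUBIC)
    for x in range(-(-x0//10)*10,x0+w,10):
        cv2.line(c,((x-x0)*k+k//2,0),((x-x0)*k+k//2,6),(0,0,255),1); cv2.putText(c,str(x),((x-x0)*k,16),0,.35,(0,0,255),1)
    for y in range(-(-y0//10)*10,y0+h,10):
        cv2.line(c,(0,(y-y0)*k+k//2),(6,(y-y0)*k+k//2),(0,0,255),1); cv2.putText(c,str(y),(8,(y-y0)*k+6),0,.35,(0,0,255),1)
    return c
A=np.zeros((600,800,3),np.uint8)
c=crop(t,140,165,150,66,5);A[:330,:750]=c
c=crop(t,400,180,60,54,5);A[330:600,:300]=c
c=crop(s,225,178,70,38,7)[:270];A[330:330+len(c),305:795]=c
cv2.imwrite("pics/c1.png",A)
cv2.imwrite("pics/c2.png",crop(s,195,210,110,120,5))
E
```

```text
(no output)
```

View pics/c1.png

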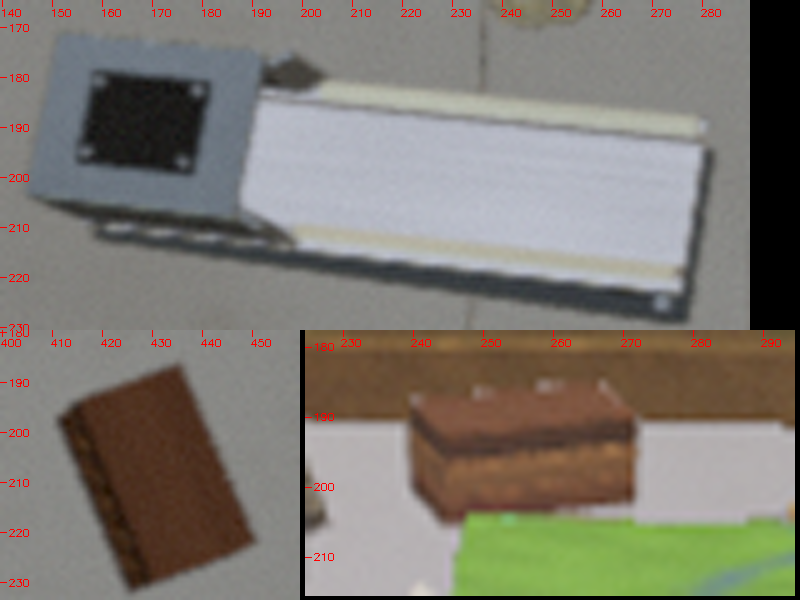

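View pics/c2.png

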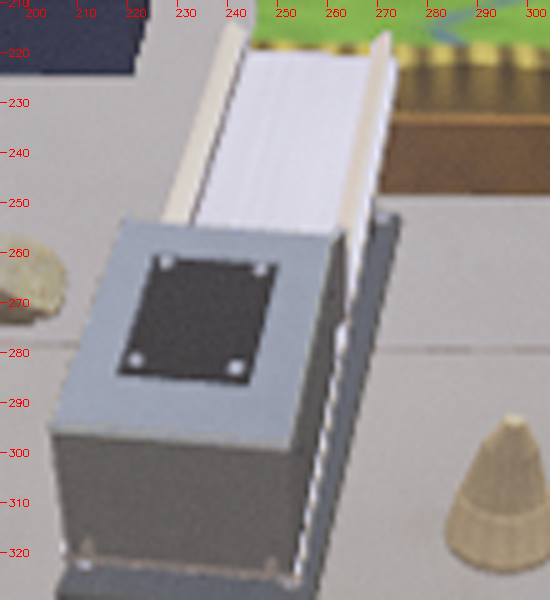

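Top crop: the block's top corners are clear and chute corners sharp. Side crops show the matching block corners, tunnel roof edge and floor end. Now triangulate and fit.

```bash
cat > geo.py <<'E'
import numpy as np
from cell import viewer
from scipy.optimize import least_squares
I={n:viewer.camera_info(n) for n in("side","top")}
def proj(n,P):
    i=I[n];f=210/np.tan(np.radians(i["fov_y"])/2);T=np.array(i["cam_to_world"])
    c=(np.atleast_2d(P)-T[:3,3])@T[:3,:3]
    return np.c_[i["cx"]+f*c[:,0]/c[:,2],i["cy"]+f*c[:,1]/c[:,2]]
def tri(t,s):
    return least_squares(lambda P:np.r_[proj("top",P)[0]-t,proj("side",P)[0]-s],[.35,0,.05])
def R(a): a=np.radians(a);return np.array([[np.cos(a),-np.sin(a),0],[np.sin(a),np.cos(a),0],[0,0,1]])
E
python3 - <<'E'
from geo import *
bt=lambda X,Y:[400+X/5-.5,180+(Y-330)/5-.5]
bs=lambda X,Y:[225+(X-305)/7-.5,178+(Y-330)/7-.5]
ct=lambda X,Y:[140+X/5-.5,165+Y/5-.5]
cs=lambda X,Y:[195+X/5-.5,210+Y/5-.5]
B={'A':(bt(81,400),bs(447,440)),'B':(bt(182,364),bs(412,397)),'C':(bt(256,541),bs(610,385)),'D':(bt(151,581),bs(635,418)),'a':(None,bs(447,522)),'d':(bt(130,591),bs(635,502)),'b':(None,bs(413,480))}
C={'R1':(ct(265,48),cs(125,218)),'R2':(ct(240,215),cs(340,235)),'F1':(ct(703,143),cs(247,52)),'F2':(ct(688,270),cs(367,57)),'W1':(ct(707,119),cs(236,20)),'W2':(ct(686,290),cs(385,35))}
for D in(B,C):
  for k,(t,s) in D.items():
    if t: r=tri(t,s);print(k,np.round(r.x*1000,1),np.round(r.fun,1))
mb={'A':(.0475,.0275,.045),'D':(-.0475,.0275,.045),'B':(.0475,-.0275,.045),'C':(-.0475,-.0275,.045)}
for k in'adb':mb[k]=(*mb[k.upper()][:2],0)
def sq(s,y,h): a=np.radians(12);return(s*np.cos(a)+h*np.sin(a),y,.09-s*np.sin(a)+h*np.cos(a))
# infeed y axis = z cross x(down chute, ~+y world) -> ~-x world: far(+x world) is y<0
mc={'R1':sq(.19,-.040,.064),'R2':sq(.19,.040,.064),'F1':sq(0,-.0295,0),'F2':sq(0,.0295,0),'W1':sq(0,-.0415,.016),'W2':sq(0,.0415,.016)}
for D,m,p0 in((B,mb,[.35,-.3,0,60]),(C,mc,[.35,.12,0,95])):
    def f(p):
        o=[]
        for k,(t,s) in D.items():
            P=R(p[3])@np.array(m[k])+p[:3]
            if t:o.append(proj("top",P)[0]-t)
            o.append(proj("side",P)[0]-s)
        return np.ravel(o)
    for fz in(0,1):
        g=(lambda p:f(np.r_[p[:2],0,p[2]])) if fz else f
        r=least_squares(g,[p0[0],p0[1],p0[3]] if fz else p0,loss='soft_l1',x_scale=[.01]*(2 if fz else 3)+[1])
        print(r.x.round(4));print(g(r.x).reshape(-1,2).round(1).tolist())
E
```

```text
A [ 494.3 -184.8   40.7] [-0.   0.3 -0.4 -0.1]
B [ 512.9 -233.4   44.8] [-0.   0.2 -0.2 -0.1]
C [ 424.5 -266.8   42.3] [-0.1  1.1 -1.5 -0.3]
D [ 407.1 -216.2   41.6] [ 0.  -0.2  0.3  0.1]
d [ 407.4 -217.6   -0. ] [-0.  0. -0. -0.]
R1 [511.6 347.6 106.6] [-0.   0.7 -0.5 -0.1]
R2 [432.6 354.6 104.6] [-0.1  0.9 -0.7 -0.1]
F1 [477.3 144.5  87.9] [-0.   0.1 -0.1 -0. ]
F2 [419.1 149.5  88. ] [ 0.1 -0.8  0.8  0.2]
W1 [483.8 142.5 103.5] [-0.   0.7 -0.6 -0.2]
W2 [409.4 149.6  98.9] [ 0.2 -1.5  1.5  0.3]
[ 4.59800e-01 -2.25300e-01 -1.00000e-03  2.03828e+01]
[[-0.4, -0.2], [-0.5, -0.9], [0.3, -0.1], [-0.5, 0.1], [0.5, 0.9], [-1.6, -0.9], [0.3, 0.2], [0.8, -0.6], [-0.4, 0.7], [-0.7, 0.7], [0.5, 0.4], [-0.5, 1.1]]
[ 0.4596 -0.2249 20.4102]
[[-0.5, -0.2], [-0.5, -1.1], [0.3, -0.2], [-0.5, -0.2], [0.4, 0.8], [-1.5, -1.1], [0.2, 0.2], [0.8, -0.9], [-0.4, 0.5], [-0.8, 0.7], [0.5, 0.2], [-0.5, 0.9]]
[ 4.47600e-01  1.47500e-01 -3.80000e-03  8.30559e+01]
[[2.9, 0.5], [-0.0, -3.2], [1.5, 0.9], [-0.4, -3.6], [0.2, 0.4], [0.1, 0.6], [-0.6, -0.4], [1.1, 1.1], [-1.3, -1.5], [-3.1, 1.0], [-2.6, -0.6], [2.7, 0.2]]
[ 0.4471  0.1489 82.9944]
[[1.9, 0.2], [-0.0, -4.7], [0.5, 0.7], [-0.2, -5.1], [-0.4, 0.2], [0.3, -0.7], [-1.3, -0.5], [1.4, -0.1], [-2.0, -1.7], [-2.9, -0.3], [-3.3, -0.6], [2.9, -1.1]]
```

```bash
python3 - <<'E'
from geo import *
import cv2
def sq(s,y,h): a=np.radians(12);return(s*np.cos(a)+h*np.sin(a),y,.09-s*np.sin(a)+h*np.cos(a))
o=np.array([.4477,.1472,0]);yaw=83.7
segs=[((0,-.0295,0),(.19,-.0295,0)),((0,.0295,0),(.19,.0295,0)),((0,-.0295,0),(0,.0295,0)),((0,-.0415,.016),(.19,-.0415,.016)),((0,.0415,.016),(.19,.0415,.016)),((.19,-.04,.064),(.19,.04,.064)),((.19,-.04,.064),(.305,-.04,.064)),((.19,.04,.064),(.305,.04,.064)),((.305,-.04,.064),(.305,.04,.064))]
out=[]
for n,x0,y0,w,h in(("top",140,165,150,66),("side",195,205,110,125)):
    k=5 if n=="top" else 4
    im=cv2.imread(f"pics/{n}0.png")[y0:y0+h,x0:x0+w]; c=cv2.resize(im,None,fx=k,fy=k,interpolation=cv2.INTER_CUBIC)
    if n=="top":c=cv2.resize(im,None,fx=k,fy=k,interpolation=cv2.INTER_CUBIC)
    for i,(a,b) in enumerate(segs):
        q=proj(n,np.array([R(yaw)@np.array(sq(*p))+o for p in(a,b)])); q=((q-[x0,y0]+.5)*k*16).astype(int)
        cv2.line(c,tuple(map(int,q[0])),tuple(map(int,q[1])),[(0,0,255),(0,160,0),(255,0,0)][(i>2)+(i>4)],1,cv2.LINE_AA,4)
    out.append(c)
a,b=out
cv2.imwrite("pics/o1.png",a);cv2.imwrite("pics/o2.png",b)
A=np.zeros((600,800,3),np.uint8);A[:330,:750]=a
b=cv2.resize(b,None,fx=.54,fy=.54);A[330:330+b.shape[0],:b.shape[1]]=b
d=out[1][0:270,:440];A[330:600,300:740]=d
cv2.imwrite("pics/o3.png",A)
E
```

```text
(no output)
```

View pics/o3.png

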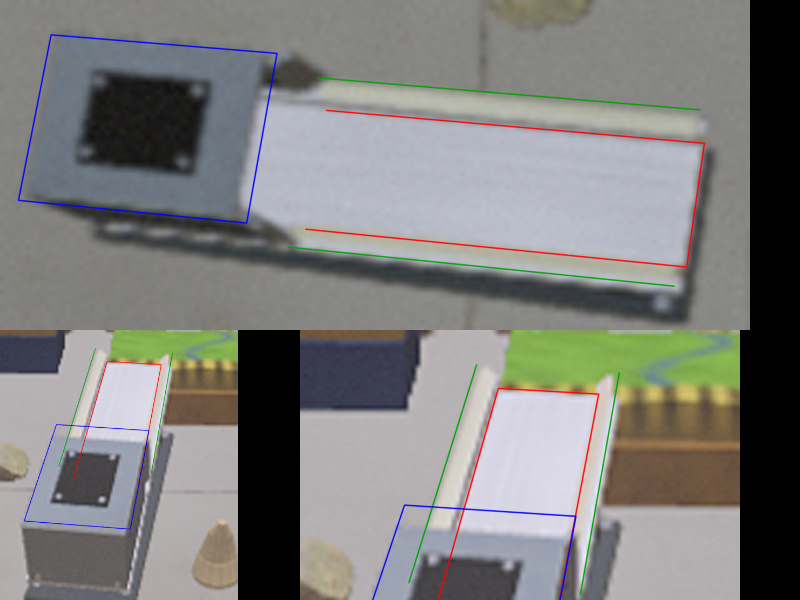

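The overlay shows the floor end matching the fit at (705,143)/(687,267). The wall slopes suggest a yaw of about 83.2°. The block fit is good: (0.4597, -0.225), yaw 20.4°, height 45. Next: a helper for the relative moves, then approach.

```bash
cat > mv.py <<'E'
import numpy as np
from cell import ctrl
from scipy.spatial.transform import Rotation as Ro
O=np.array([.4477,.1472,0]);CY=83.2
def down(yaw): # tool x at yaw, z down
    a=np.radians(yaw);x=np.array([np.cos(a),np.sin(a),0]);z=np.array([0,0,-1.]);return np.c_[x,np.cross(z,x),z]
a=np.radians(12);c=np.radians(CY);H=np.array([np.cos(c),np.sin(c),0]);Z=np.array([0,0,1.])
D=H*np.cos(a)-Z*np.sin(a);N=H*np.sin(a)+Z*np.cos(a)
CH=np.c_[D,np.cross(-N,D),-N]  # tool x down-chute, z into floor
def chute(s,h): return O+Z*.09+D*s+N*h
def rel(p,Rt,p0=None,R0=None):
    o=ctrl.get_obs();p0=o["tcp_pos"] if p0 is None else p0;R0=np.array(o["orientation"]) if R0 is None else R0
    print("lin mm",(R0.T@(np.array(p)-p0)*1000).round(1).tolist(),"rot",Ro.from_matrix(R0.T@Rt).as_rotvec().round(4).tolist())
def sd():
    o=ctrl.get_obs();p=o["tcp_pos"]-O-Z*.09
    print("t",round(o["time_s"],2),"s,h,lat mm",(np.array([p@D,p@N,p@CH[:,1]])*1000).round(1),"F(s,n,lat)",np.round([o["contact_force"]@D,o["contact_force"]@N,o["contact_force"]@CH[:,1]],2),"tilt",Ro.from_matrix(CH.T@np.array(o["orientation"])).as_rotvec(True).round(2))
E
python3 - <<'E'
from mv import *
b=[.4597,-.2251]
rel([*b,.13],down(20.4)); rel([*b,.016],down(20.4))
E
```

```text
lin mm [362.3, -212.9, 100.9] rot [-0.0017, -0.0002, -0.0272]
lin mm [362.3, -212.7, 214.9] rot [-0.0017, -0.0002, -0.0272]
```

arm_command([
  {"linear": [30, -18, 8], "rot": [0, 0, 0]},
  {"linear": [70, -41, 20], "rot": [0, 0, -0.005]},
  {"linear": [112, -66, 31], "rot": [0, 0, -0.008]},
  {"linear": [154, -90, 43], "rot": [0, 0, -0.012]},
  {"linear": [196, -115, 54], "rot": [0, 0, -0.015]},
  {"linear": [238, -140, 66], "rot": [0, 0, -0.018]},
  {"linear": [280, -164, 78], "rot": [0, 0, -0.021]},
  {"linear": [320, -188, 89], "rot": [0, 0, -0.024]},
  {"linear": [350, -205, 97], "rot": [-0.001, 0, -0.027]},
  {"linear": [362.3, -212.9, 100.9], "rot": [-0.0017, 0, -0.0272]},
  {"linear": [362.3, -212.9, 100.9], "rot": [-0.0017, 0, -0.0272]},
  {"linear": [362.3, -212.9, 100.9], "rot": [-0.0017, 0, -0.0272]},
], claw=0, newtons=40)

```text
time_s: 1.3
tcp_pos: [0.4593, -0.2265, 0.1304]
orientation: [[0.937, 0.349, -0.0], [0.349, -0.937, -0.002], [-0.001, 0.002, -1.0]]
contact_force: [0.1, -0.8, 0.0]
grip_width: 1.0
finger_force: 0.0
```

```bash
python3 - <<'E'
from mv import *
o=ctrl.get_obs();print(o["time_s"],o["tcp_pos"],o["joints"].round(1))
rel([.4597,-.2251,.016],down(20.4))
E
```

```text
1.3 [ 0.45929039 -0.22648156  0.13041977] [-3.390e+01  1.500e+01  1.029e+02 -1.000e-01  6.210e+01  3.570e+01]
lin mm [1.0, -1.4, 114.4] rot [0.0022, 0.0011, 0.0004]
```

arm_command([
  {"linear": [0.5, -0.7, 20], "rot": [0.001, 0, 0]},
  {"linear": [1, -1.4, 45], "rot": [0.002, 0, 0]},
  {"linear": [1, -1.4, 70], "rot": [0.002, 0, 0]},
  {"linear": [1, -1.4, 90], "rot": [0.002, 0, 0]},
  {"linear": [1, -1.4, 105], "rot": [0.002, 0, 0]},
  {"linear": [1, -1.4, 114], "rot": [0.002, 0.001, 0]},
  {"linear": [1, -1.4, 114.4], "rot": [0.002, 0.001, 0]},
  {"linear": [1, -1.4, 114.4], "rot": [0.002, 0.001, 0]},
])

```text
time_s: 2.1
tcp_pos: [0.4603, -0.2253, 0.0165]
orientation: [[0.938, 0.347, 0.001], [0.347, -0.938, -0.0], [0.001, 0.001, -1.0]]
contact_force: [-0.8, -1.1, -1.5]
grip_width: 0.994
finger_force: 0.0
```

arm_command([
  {"linear": [0, 0, 0], "rot": [0, 0, 0]},
  {"linear": [0, 0, 0], "rot": [0, 0, 0]},
  {"linear": [0, 0, 0], "rot": [0, 0, 0]},
  {"linear": [0, 0, 0], "rot": [0, 0, 0]},
  {"linear": [0, 0, 0], "rot": [0, 0, 0]},
  {"linear": [0, 0, 0], "rot": [0, 0, 0]},
  {"linear": [0, 0, 0], "rot": [0, 0, 0]},
  {"linear": [0, 0, 0], "rot": [0, 0, 0]},
], claw=1, newtons=40)

```text
time_s: 2.9
tcp_pos: [0.4608, -0.2246, 0.017]
orientation: [[0.937, 0.349, 0.002], [0.349, -0.937, -0.001], [0.002, 0.001, -1.0]]
contact_force: [-1.3, 0.1, 5.6]
grip_width: 0.635
finger_force: 43.5
```

arm_command([
  {"linear": [0, 0, -10], "rot": [0, 0, 0]},
  {"linear": [0, 0, -30], "rot": [0, 0, 0]},
  {"linear": [0, 0, -60], "rot": [0, 0, 0]},
  {"linear": [0, 0, -95], "rot": [0, 0, 0]},
  {"linear": [0, 0, -130], "rot": [0, 0, 0]},
  {"linear": [0, 0, -165], "rot": [0, 0, 0]},
  {"linear": [0, 0, -195], "rot": [0, 0, 0]},
  {"linear": [0, 0, -210], "rot": [0, 0, 0]},
  {"linear": [0, 0, -210], "rot": [0, 0, 0]},
])

```text
time_s: 3.8
tcp_pos: [0.4611, -0.2249, 0.2286]
orientation: [[0.937, 0.349, 0.005], [0.349, -0.937, -0.002], [0.004, 0.004, -1.0]]
contact_force: [-0.2, 0.3, -3.6]
grip_width: 0.64
finger_force: 43.5
```

```bash
python3 - <<'E'
from mv import *
o=ctrl.get_obs();print(o["time_s"],o["tcp_pos"],o["contact_force"],o["grip_width"],o["finger_force"])
p0=o["tcp_pos"];R0=np.array(o["orientation"]);p1=chute(.085,.017+.08);print(p1)
rel(p1,CH)
E
```

```text
3.8 [ 0.46114018 -0.22490036  0.22861678] [-0.16150226  0.32014616 -3.62396781] 0.639822280687181 43.45926761627197
[0.45993231 0.24978325 0.16720782]
lin mm [164.2, -445.6, 60.3] rot [-0.1089, -0.1894, -1.0924]
```

arm_command([
  {"linear": [6, -16, 0], "rot": [-0.004, -0.007, -0.04]},
  {"linear": [16, -43, 0], "rot": [-0.01, -0.018, -0.105]},
  {"linear": [29, -79, 0], "rot": [-0.019, -0.034, -0.194]},
  {"linear": [43, -117, 0], "rot": [-0.029, -0.05, -0.287]},
  {"linear": [57, -155, 1], "rot": [-0.038, -0.066, -0.38]},
  {"linear": [71, -193, 2], "rot": [-0.047, -0.082, -0.473]},
  {"linear": [85, -231, 5], "rot": [-0.056, -0.098, -0.566]},
  {"linear": [99, -269, 10], "rot": [-0.066, -0.114, -0.659]},
  {"linear": [113, -307, 17], "rot": [-0.075, -0.13, -0.752]},
  {"linear": [127, -345, 26], "rot": [-0.084, -0.147, -0.846]},
  {"linear": [140, -380, 36], "rot": [-0.093, -0.162, -0.932]},
  {"linear": [151, -410, 46], "rot": [-0.1, -0.174, -1.005]},
  {"linear": [159, -432, 55], "rot": [-0.106, -0.184, -1.059]},
  {"linear": [164.2, -445.6, 60.3], "rot": [-0.1089, -0.1894, -1.0924]},
  {"linear": [164.2, -445.6, 60.3], "rot": [-0.1089, -0.1894, -1.0924]},
  {"linear": [164.2, -445.6, 60.3], "rot": [-0.1089, -0.1894, -1.0924]},
])

```text
time_s: 5.4
tcp_pos: [0.4584, 0.2496, 0.1655]
orientation: [[0.115, 0.993, -0.03], [0.971, -0.119, -0.205], [-0.207, -0.006, -0.978]]
contact_force: [-0.2, 0.1, -3.3]
grip_width: 0.637
finger_force: 43.3
```

```bash
python3 - <<'E'
from mv import *
import cv2
from cell import viewer
sd();rel(chute(.085,.017+.025),CH)
s=viewer.snapshot("side")[150:310,190:330];t=viewer.snapshot("top")[130:240,140:300]
A=np.zeros((600,800,3),np.uint8)
A[:330,:480]=cv2.resize(t,None,fx=3,fy=3,interpolation=2); 
s=cv2.resize(s,(420,480),interpolation=2)
A[120:600,380:800]=s
A[:330,:480]=cv2.resize(t,None,fx=3,fy=3,interpolation=2); 
cv2.imwrite("pics/h1.png",A)
E
```

```text
t 5.4 s,h,lat mm [85.  95.2 -1.5] F(s,n,lat) [ 0.76 -3.22 -0.24] tilt [ 0.33  0.03 -0.04]
lin mm [-0.1, 1.8, 53.2] rot [-0.0057, -0.0006, 0.0007]
```

View pics/h1.png

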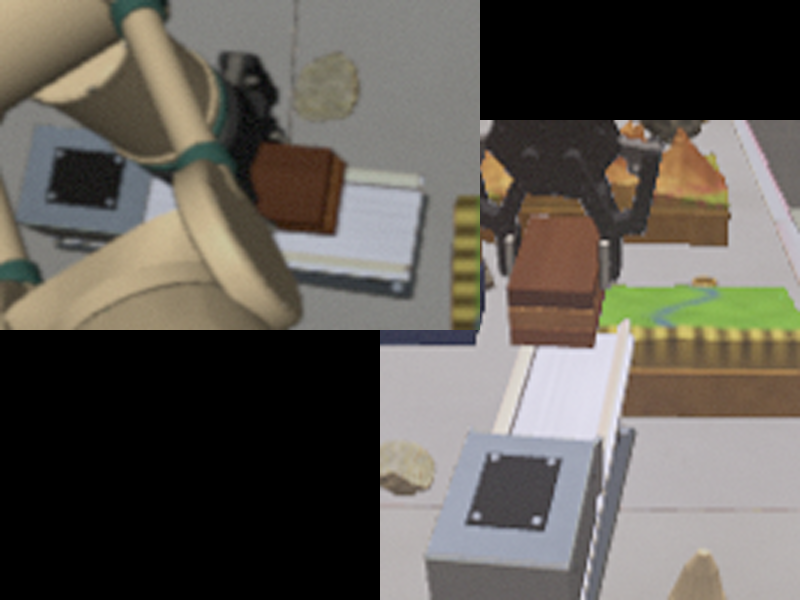

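The block is held level with the chute, above the trough, at about (300,185) in the top crop and (555,280) in the side crop. Next I'll descend to just above the walls and compare again.

arm_command([
  {"linear": [0, 0.9, 10], "rot": [-0.003, 0, 0]},
  {"linear": [0, 1.8, 24], "rot": [-0.0057, 0, 0]},
  {"linear": [0, 1.8, 38], "rot": [-0.0057, 0, 0]},
  {"linear": [0, 1.8, 48], "rot": [-0.0057, 0, 0]},
  {"linear": [0, 1.8, 54], "rot": [-0.0057, 0, 0]},
  {"linear": [0, 1.8, 56], "rot": [-0.0057, 0, 0]},
  {"linear": [0, 1.8, 56], "rot": [-0.0057, 0, 0]},
])

```text
time_s: 6.2
tcp_pos: [0.4591, 0.2387, 0.1111]
orientation: [[0.115, 0.993, -0.023], [0.972, -0.118, -0.204], [-0.206, 0.001, -0.979]]
contact_force: [-0.6, 1.0, -3.5]
grip_width: 0.638
finger_force: 43.4
```

```bash
python3 - <<'E'
from mv import *
import cv2
from cell import viewer
sd();rel(chute(.085,.017),CH)
s=viewer.snapshot("side")[180:280,200:310];t=viewer.snapshot("top")[155:235,200:300]
A=np.zeros((600,800,3),np.uint8)
A[:320,:400]=cv2.resize(t,None,fx=4,fy=4,interpolation=2)
A[:400,400:800]=cv2.resize(s,None,fx=4,fy=4,interpolation=2)[:,:400]
cv2.imwrite("pics/h2.png",A[:400])
E
```

```text
t 6.2 s,h,lat mm [85.8 39.8  0.5] F(s,n,lat) [ 1.63 -3.21 -0.75] tilt [-0.06  0.14 -0.02]
lin mm [-0.9, -0.6, 22.8] rot [0.0011, -0.0024, 0.0004]
```

View pics/h2.png

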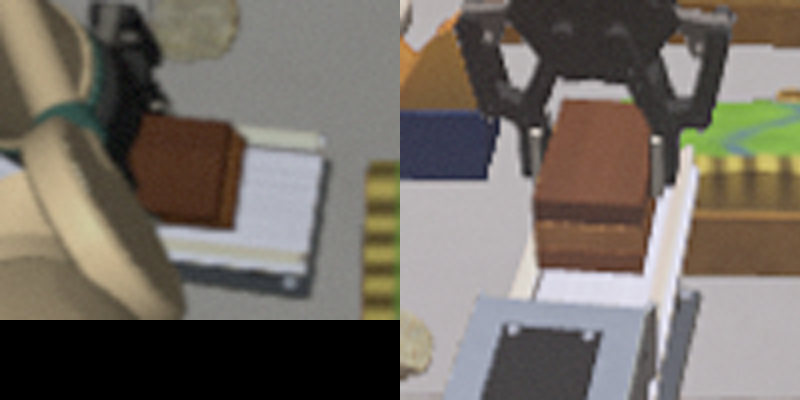

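The block sits between the walls in both views: its bottom near corner at (236,228) in the top crop is just inside the near strip, and the bottom front edge spans 537–645 over the floor in the side crop. Lower gently.

arm_command([
  {"linear": [-0.4, -0.4, 4], "rot": [0, -0.002, 0]},
  {"linear": [-0.9, -0.6, 8], "rot": [0.001, -0.0024, 0]},
  {"linear": [-0.9, -0.6, 12], "rot": [0.001, -0.0024, 0]},
  {"linear": [-0.9, -0.6, 15], "rot": [0.001, -0.0024, 0]},
  {"linear": [-0.9, -0.6, 17], "rot": [0.001, -0.0024, 0]},
  {"linear": [-0.9, -0.6, 18], "rot": [0.001, -0.0024, 0]},
  {"linear": [-0.9, -0.6, 18], "rot": [0.001, -0.0024, 0]},
])

```text
time_s: 7.0
tcp_pos: [0.4578, 0.2344, 0.0936]
orientation: [[0.115, 0.993, -0.025], [0.971, -0.118, -0.207], [-0.208, -0.0, -0.978]]
contact_force: [-0.3, -0.8, -2.2]
grip_width: 0.635
finger_force: 43.4
```

arm_command([
  {"linear": [0, 0, 1], "rot": [0, 0, 0]},
  {"linear": [0, 0, 2], "rot": [0, 0, 0]},
  {"linear": [0, 0, 2], "rot": [0, 0, 0]},
])

```text
time_s: 7.3
tcp_pos: [0.4577, 0.234, 0.0917]
orientation: [[0.115, 0.993, -0.025], [0.971, -0.118, -0.207], [-0.208, -0.0, -0.978]]
contact_force: [-1.3, -0.9, -3.0]
grip_width: 0.634
finger_force: 43.4
```

```bash
python3 - <<'E'
from mv import *
sd()
E
```

```text
t 7.3 s,h,lat mm [85.1 19.8 -0.3] F(s,n,lat) [-0.4  -3.19 -1.18] tilt [ 0.   -0.01 -0.05]
```

arm_command([
  {"linear": [0, 0, 1], "rot": [0, 0, 0]},
  {"linear": [0, 0, 1.5], "rot": [0, 0, 0]},
  {"linear": [0, 0, 1.5], "rot": [0, 0, 0]},
])

```text
time_s: 7.6
tcp_pos: [0.4577, 0.2337, 0.0902]
orientation: [[0.115, 0.993, -0.025], [0.971, -0.118, -0.206], [-0.208, -0.0, -0.978]]
contact_force: [-0.8, 0.1, -2.8]
grip_width: 0.637
finger_force: 43.4
```

arm_command([
  {"linear": [0, 0, 0.6], "rot": [0, 0, 0]},
  {"linear": [0, 0, 1], "rot": [0, 0, 0]},
  {"linear": [0, 0, 1], "rot": [0, 0, 0]},
])

```text
time_s: 7.9
tcp_pos: [0.4577, 0.2335, 0.0892]
orientation: [[0.115, 0.993, -0.025], [0.971, -0.118, -0.207], [-0.208, -0.0, -0.978]]
contact_force: [-0.2, 0.1, -2.5]
grip_width: 0.638
finger_force: 43.4
```

```bash
python3 - <<'E'
from mv import *
sd()
E
```

```text
t 7.9 s,h,lat mm [85.1 17.3 -0.3] F(s,n,lat) [ 0.61 -2.48 -0.2 ] tilt [ 0.   -0.01 -0.05]
```

arm_command([
  {"linear": [0, 0, 0.5], "rot": [0, 0, 0]},
  {"linear": [0, 0, 1], "rot": [0, 0, 0]},
  {"linear": [0, 0, 1], "rot": [0, 0, 0]},
])

```text
time_s: 8.2
tcp_pos: [0.4578, 0.2334, 0.0891]
orientation: [[0.115, 0.993, -0.024], [0.971, -0.118, -0.206], [-0.208, 0.0, -0.978]]
contact_force: [-1.5, 1.0, 4.9]
grip_width: 0.638
finger_force: 44.3
```

arm_command([
  {"linear": [0, 0, 0.5], "rot": [0, 0, 0]},
  {"linear": [0, 0, 0.5], "rot": [0, 0, 0]},
  {"linear": [0, 0, 0.5], "rot": [0, 0, 0]},
])

```text
time_s: 8.5
tcp_pos: [0.4578, 0.2334, 0.0891]
orientation: [[0.115, 0.993, -0.024], [0.971, -0.118, -0.206], [-0.207, 0.001, -0.978]]
contact_force: [-2.1, 0.6, 8.2]
grip_width: 0.634
finger_force: 44.7
```

```bash
python3 - <<'E'
from mv import *
sd()
E
```

```text
t 8.5 s,h,lat mm [85.1 17.2 -0.2] F(s,n,lat) [-1.4   8.1  -2.18] tilt [-0.04  0.03 -0.03]
```

arm_command([
  {"linear": [0, 0, -0.8], "rot": [0, 0, 0]},
  {"linear": [0, 0, -0.8], "rot": [0, 0, 0]},
  {"linear": [0, 0, -0.8], "rot": [0, 0, 0]},
  {"linear": [0, 0, -0.8], "rot": [0, 0, 0]},
  {"linear": [0, 0, -0.8], "rot": [0, 0, 0]},
  {"linear": [0, 0, -0.8], "rot": [0, 0, 0]},
  {"linear": [0, 0, -0.8], "rot": [0, 0, 0]},
  {"linear": [0, 0, -0.8], "rot": [0, 0, 0]},
], claw=0)

```text
time_s: 9.3
tcp_pos: [0.4578, 0.2333, 0.0886]
orientation: [[0.115, 0.993, -0.025], [0.971, -0.118, -0.206], [-0.208, -0.0, -0.978]]
contact_force: [0.4, 0.4, -0.2]
grip_width: 1.002
finger_force: 0.0
```

arm_command([
  {"linear": [0, 0, -8], "rot": [0, 0, 0]},
  {"linear": [0, 0, -20], "rot": [0, 0, 0]},
  {"linear": [0, 0, -35], "rot": [0, 0, 0]},
  {"linear": [0, 0, -50], "rot": [0, 0, 0]},
  {"linear": [0, 0, -65], "rot": [0, 0, 0]},
  {"linear": [0, 0, -65], "rot": [0, 0, 0]},
])

```text
time_s: 9.9
tcp_pos: [0.4611, 0.2481, 0.1551]
orientation: [[0.116, 0.993, -0.019], [0.972, -0.117, -0.204], [-0.204, 0.005, -0.979]]
contact_force: [0.2, 0.1, 0.6]
grip_width: 0.999
finger_force: 0.0
```

```bash
python3 - <<'E'
from mv import *
sd()
rel(chute(-.02,.083),CH)
E
```

```text
t 9.9 s,h,lat mm [86.  84.8  1.4] F(s,n,lat) [-0.02  0.59  0.16] tilt [-0.3   0.2  -0.02]
lin mm [-106.0, -1.4, 1.5] rot [0.0053, -0.0035, 0.0003]
```

arm_command([
  {"linear": [-15, -0.5, 0], "rot": [0.002, -0.001, 0]},
  {"linear": [-40, -1, 0], "rot": [0.005, -0.003, 0]},
  {"linear": [-65, -1.4, 0], "rot": [0.005, -0.0035, 0]},
  {"linear": [-81, -1.4, 1], "rot": [0.005, -0.0035, 0]},
  {"linear": [-81, -1.4, 1], "rot": [0.005, -0.0035, 0]},
  {"linear": [-81, -1.4, 1], "rot": [0.005, -0.0035, 0]},
  {"linear": [-81, -1.4, 1], "rot": [0.005, -0.0035, 0]},
  {"linear": [-81, -1.4, 1], "rot": [0.005, -0.0035, 0]},
], claw=1)

```text
time_s: 10.7
tcp_pos: [0.4487, 0.1687, 0.1678]
orientation: [[0.114, 0.993, -0.03], [0.971, -0.118, -0.209], [-0.211, -0.005, -0.977]]
contact_force: [-0.4, 0.4, -0.5]
grip_width: 0.004
finger_force: 0.0
```

```bash
python3 - <<'E'
from mv import *
import cv2
from cell import viewer
sd();print(ctrl.get_obs()["grip_width"]);rel(chute(.005,.014),CH)
s=viewer.snapshot("side")[180:280,200:310];t=viewer.snapshot("top")[155:235,200:300]
A=np.zeros((600,800,3),np.uint8)
A[:320,:400]=cv2.resize(t,None,fx=4,fy=4,interpolation=2)
A[:400,400:800]=cv2.resize(s,None,fx=4,fy=4,interpolation=2)[:,:400]
cv2.imwrite("pics/h3.png",A[:400])
E
```

```text
t 10.7 s,h,lat mm [ 4.8 80.5 -1.5] F(s,n,lat) [ 0.47 -0.43 -0.46] tilt [ 0.29 -0.19 -0.09]
0.0036027265941825795
lin mm [0.4, 1.9, 66.5] rot [-0.0051, 0.0033, 0.0016]
```

View pics/h3.png

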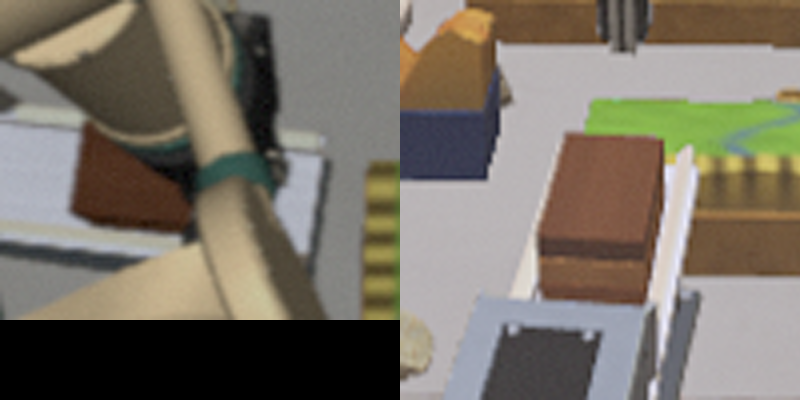

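The block lies seated in the trough (side crop, base edge 540–645 at y≈298). Now lower the closed fingers behind it.

arm_command([
  {"linear": [0.2, 0.9, 12], "rot": [-0.002, 0.001, 0]},
  {"linear": [0.4, 1.9, 30], "rot": [-0.005, 0.0033, 0.001]},
  {"linear": [0.4, 1.9, 48], "rot": [-0.005, 0.0033, 0.0016]},
  {"linear": [0.4, 1.9, 60], "rot": [-0.005, 0.0033, 0.0016]},
  {"linear": [0.4, 1.9, 65], "rot": [-0.005, 0.0033, 0.0016]},
  {"linear": [0.4, 1.9, 65], "rot": [-0.005, 0.0033, 0.0016]},
  {"linear": [0.4, 1.9, 65], "rot": [-0.005, 0.0033, 0.0016]},
])

```text
time_s: 11.5
tcp_pos: [0.4491, 0.1549, 0.1049]
orientation: [[0.117, 0.993, -0.024], [0.971, -0.119, -0.206], [-0.208, 0.001, -0.978]]
contact_force: [-0.1, -0.7, -0.5]
grip_width: -0.001
finger_force: 0.0
```

```bash
python3 - <<'E'
from mv import *
sd();rel(chute(.09,.014),CH)
E
```

```text
t 11.5 s,h,lat mm [ 4.6 16.2  0.5] F(s,n,lat) [-0.6  -0.66  0.03] tilt [-0.06  0.01  0.05]
lin mm [85.4, -0.6, 2.2] rot [0.001, -0.0002, -0.0008]
```

arm_command([
  {"linear": [4, 0, 0], "rot": [0, 0, 0]},
  {"linear": [8, -0.5, 1], "rot": [0, 0, 0]},
  {"linear": [12, -0.5, 1.5], "rot": [0, 0, 0]},
  {"linear": [15, -0.5, 2], "rot": [0, 0, 0]},
  {"linear": [18, -0.5, 2], "rot": [0, 0, 0]},
  {"linear": [20, -0.5, 2], "rot": [0, 0, 0]},
  {"linear": [22, -0.5, 2], "rot": [0, 0, 0]},
  {"linear": [24, -0.5, 2], "rot": [0, 0, 0]},
  {"linear": [26, -0.5, 2], "rot": [0, 0, 0]},
  {"linear": [28, -0.5, 2], "rot": [0, 0, 0]},
  {"linear": [31, -0.5, 2], "rot": [0, 0, 0]},
  {"linear": [34, -0.5, 2], "rot": [0, 0, 0]},
  {"linear": [37, -0.5, 2], "rot": [0, 0, 0]},
  {"linear": [40, -0.5, 2], "rot": [0, 0, 0]},
])

```text
time_s: 12.9
tcp_pos: [0.4528, 0.1934, 0.0941]
orientation: [[0.117, 0.993, -0.024], [0.971, -0.119, -0.207], [-0.208, 0.0, -0.978]]
contact_force: [-0.3, -0.7, 1.5]
grip_width: 0.004
finger_force: 0.7
```

```bash
python3 - <<'E'
from mv import *
sd();rel(chute(.09,.014),CH)
E
```

```text
t 12.9 s,h,lat mm [44.6 13.7 -0.4] F(s,n,lat) [-1.    1.37 -0.23] tilt [-0.01 -0.01  0.05]
lin mm [45.4, 0.4, -0.4] rot [0.0001, 0.0001, -0.0008]
```

arm_command([
  {"linear": [3, 0, 0], "rot": [0, 0, 0]},
  {"linear": [6, 0, 0], "rot": [0, 0, 0]},
  {"linear": [9, 0, 0], "rot": [0, 0, 0]},
  {"linear": [12, 0, 0], "rot": [0, 0, 0]},
  {"linear": [15, 0, 0], "rot": [0, 0, 0]},
  {"linear": [18, 0, 0], "rot": [0, 0, 0]},
  {"linear": [21, 0, 0], "rot": [0, 0, 0]},
  {"linear": [24, 0, 0], "rot": [0, 0, 0]},
  {"linear": [27, 0, 0], "rot": [0, 0, 0]},
  {"linear": [30, 0, 0], "rot": [0, 0, 0]},
  {"linear": [33, 0, 0], "rot": [0, 0, 0]},
  {"linear": [36, 0, 0], "rot": [0, 0, 0]},
  {"linear": [39, 0, 0], "rot": [0, 0, 0]},
  {"linear": [42, 0, 0], "rot": [0, 0, 0]},
  {"linear": [45, 0, 0], "rot": [0, 0, 0]},
  {"linear": [48, 0, 0], "rot": [0, 0, 0]},
  {"linear": [50, 0, 0], "rot": [0, 0, 0]},
])

```text
time_s: 14.6
tcp_pos: [0.4586, 0.2419, 0.0837]
orientation: [[0.117, 0.993, -0.025], [0.971, -0.119, -0.207], [-0.208, 0.0, -0.978]]
contact_force: [-0.2, -2.1, 1.0]
grip_width: -0.001
finger_force: 0.8
```

```bash
python3 - <<'E'
from mv import *
sd()
E
```

```text
t 14.6 s,h,lat mm [94.6 13.7 -0.4] F(s,n,lat) [-2.24  0.5   0.05] tilt [-0.01 -0.01  0.04]
```

arm_command([
  {"linear": [1, 0, 0], "rot": [0, 0, 0]},
  {"linear": [2, 0, 0], "rot": [0, 0, 0]},
  {"linear": [3, 0, 0], "rot": [0, 0, 0]},
  {"linear": [4, 0, 0], "rot": [0, 0, 0]},
  {"linear": [5, 0, 0], "rot": [0, 0, 0]},
  {"linear": [6, 0, 0], "rot": [0, 0, 0]},
  {"linear": [7, 0, 0], "rot": [0, 0, 0]},
  {"linear": [8, 0, 0], "rot": [0, 0, 0]},
  {"linear": [8, 0, 0], "rot": [0, 0, 0]},
])

```text
time_s: 15.5
tcp_pos: [0.4595, 0.2497, 0.0821]
orientation: [[0.117, 0.993, -0.024], [0.971, -0.119, -0.206], [-0.208, 0.0, -0.978]]
contact_force: [-0.2, 0.6, 1.0]
grip_width: -0.001
finger_force: 0.5
```

arm_command([
  {"linear": [1, 0, 0], "rot": [0, 0, 0]},
  {"linear": [2, 0, 0], "rot": [0, 0, 0]},
  {"linear": [3, 0, 0], "rot": [0, 0, 0]},
  {"linear": [4, 0, 0], "rot": [0, 0, 0]},
  {"linear": [5, 0, 0], "rot": [0, 0, 0]},
  {"linear": [6, 0, 0], "rot": [0, 0, 0]},
  {"linear": [7, 0, 0], "rot": [0, 0, 0]},
  {"linear": [7, 0, 0], "rot": [0, 0, 0]},
])

```text
time_s: 16.3
tcp_pos: [0.4603, 0.2565, 0.0806]
orientation: [[0.117, 0.993, -0.024], [0.971, -0.119, -0.206], [-0.208, 0.0, -0.978]]
contact_force: [-0.2, -0.3, 0.3]
grip_width: 0.003
finger_force: 0.5
```

arm_command([
  {"linear": [1, 0, 0], "rot": [0, 0, 0]},
  {"linear": [2, 0, 0], "rot": [0, 0, 0]},
  {"linear": [3, 0, 0], "rot": [0, 0, 0]},
  {"linear": [4, 0, 0], "rot": [0, 0, 0]},
  {"linear": [5, 0, 0], "rot": [0, 0, 0]},
  {"linear": [6, 0, 0], "rot": [0, 0, 0]},
  {"linear": [6, 0, 0], "rot": [0, 0, 0]},
])

```text
time_s: 17.0
tcp_pos: [0.461, 0.2623, 0.0793]
orientation: [[0.117, 0.993, -0.024], [0.971, -0.119, -0.206], [-0.208, 0.0, -0.978]]
contact_force: [0.3, -1.0, 0.2]
grip_width: 0.0
finger_force: 0.5
```

arm_command([
  {"linear": [1, 0, 0], "rot": [0, 0, 0]},
  {"linear": [2, 0, 0], "rot": [0, 0, 0]},
  {"linear": [3, 0, 0], "rot": [0, 0, 0]},
  {"linear": [4, 0, 0], "rot": [0, 0, 0]},
  {"linear": [5, 0, 0], "rot": [0, 0, 0]},
  {"linear": [6, 0, 0], "rot": [0, 0, 0]},
  {"linear": [6, 0, 0], "rot": [0, 0, 0]},
])

```text
time_s: 17.7
tcp_pos: [0.4617, 0.2681, 0.0781]
orientation: [[0.117, 0.993, -0.024], [0.971, -0.119, -0.206], [-0.208, 0.0, -0.978]]
contact_force: [-0.4, -1.7, 1.0]
grip_width: 0.002
finger_force: 0.6
```

arm_command([
  {"linear": [1, 0, 0], "rot": [0, 0, 0]},
  {"linear": [2, 0, 0], "rot": [0, 0, 0]},
  {"linear": [3, 0, 0], "rot": [0, 0, 0]},
  {"linear": [4, 0, 0], "rot": [0, 0, 0]},
  {"linear": [5, 0, 0], "rot": [0, 0, 0]},
  {"linear": [5, 0, 0], "rot": [0, 0, 0]},
])

```text
time_s: 18.3
tcp_pos: [0.4623, 0.273, 0.0771]
orientation: [[0.117, 0.993, -0.024], [0.971, -0.119, -0.206], [-0.208, 0.0, -0.978]]
contact_force: [-1.1, -1.8, 1.0]
grip_width: 0.002
finger_force: 0.6
```

arm_command([
  {"linear": [1, 0, 0], "rot": [0, 0, 0]},
  {"linear": [2, 0, 0], "rot": [0, 0, 0]},
  {"linear": [3, 0, 0], "rot": [0, 0, 0]},
  {"linear": [4, 0, 0], "rot": [0, 0, 0]},
  {"linear": [5, 0, 0], "rot": [0, 0, 0]},
  {"linear": [5, 0, 0], "rot": [0, 0, 0]},
])

```text
time_s: 18.9
tcp_pos: [0.4627, 0.2769, 0.0762]
orientation: [[0.116, 0.993, -0.025], [0.971, -0.119, -0.208], [-0.21, -0.0, -0.978]]
contact_force: [-0.9, -4.3, 4.7]
grip_width: -0.004
finger_force: 2.8
```

```bash
python3 - <<'E'
from mv import *
sd()
E
```

```text
t 18.9 s,h,lat mm [130.5  13.7  -0.5] F(s,n,lat) [-5.29  3.63 -0.4 ] tilt [ 0.01 -0.11  0.03]
```

arm_command([
  {"linear": [1, 0, 0], "rot": [0, 0, 0]},
  {"linear": [2, 0, 0], "rot": [0, 0, 0]},
  {"linear": [2, 0, 0], "rot": [0, 0, 0]},
  {"linear": [2, 0, 0], "rot": [0, 0, 0]},
])

```text
time_s: 19.3
tcp_pos: [0.4628, 0.2781, 0.076]
orientation: [[0.116, 0.993, -0.025], [0.971, -0.119, -0.209], [-0.211, -0.0, -0.977]]
contact_force: [0.5, -6.4, 4.1]
grip_width: 0.0
finger_force: 3.7
```

```bash
python3 - <<'E'
from mv import *
sd()
E
```

```text
t 19.3 s,h,lat mm [131.8  13.7  -0.5] F(s,n,lat) [-7.01  2.69  1.22] tilt [ 0.02 -0.18  0.03]
```

arm_command([
  {"linear": [1, 0, 0], "rot": [0, 0, 0]},
  {"linear": [2, 0, 0], "rot": [0, 0, 0]},
  {"linear": [3, 0, 0], "rot": [0, 0, 0]},
  {"linear": [3, 0, 0], "rot": [0, 0, 0]},
  {"linear": [3, 0, 0], "rot": [0, 0, 0]},
  {"linear": [3, 0, 0], "rot": [0, 0, 0]},
])

```text
time_s: 19.9
tcp_pos: [0.4629, 0.2799, 0.0756]
orientation: [[0.116, 0.993, -0.026], [0.97, -0.119, -0.212], [-0.213, -0.001, -0.977]]
contact_force: [-1.2, -8.5, 6.5]
grip_width: 0.005
finger_force: 5.1
```

```bash
python3 - <<'E'
from mv import *
sd()
E
```

```text
t 19.9 s,h,lat mm [133.6  13.7  -0.6] F(s,n,lat) [-9.77  4.53 -0.18] tilt [ 0.04 -0.31  0.01]
```

arm_command([
  {"linear": [0.7, 0, 0], "rot": [0, 0, 0]},
  {"linear": [1.4, 0, 0], "rot": [0, 0, 0]},
  {"linear": [2, 0, 0], "rot": [0, 0, 0]},
  {"linear": [2, 0, 0], "rot": [0, 0, 0]},
  {"linear": [2, 0, 0], "rot": [0, 0, 0]},
  {"linear": [2, 0, 0], "rot": [0, 0, 0]},
  {"linear": [2, 0, 0], "rot": [0, 0, 0]},
  {"linear": [2, 0, 0], "rot": [0, 0, 0]},
])

```text
time_s: 20.7
tcp_pos: [0.463, 0.281, 0.0754]
orientation: [[0.116, 0.993, -0.026], [0.97, -0.119, -0.213], [-0.215, -0.001, -0.977]]
contact_force: [-1.2, -9.6, 7.9]
grip_width: 0.002
finger_force: 6.2
```

```bash
python3 - <<'E'
from mv import *
sd()
E
```

```text
t 20.7 s,h,lat mm [134.8  13.7  -0.7] F(s,n,lat) [-11.1    5.73  -0.03] tilt [ 0.05 -0.41 -0.  ]
```

arm_command([
  {"linear": [-1, 0, 0], "rot": [0, 0, 0]},
  {"linear": [-2, 0, 0], "rot": [0, 0, 0]},
  {"linear": [-3, 0, 0], "rot": [0, 0, 0]},
  {"linear": [-4, 0, 0], "rot": [0, 0, 0]},
  {"linear": [-5, 0, 0], "rot": [0, 0, 0]},
  {"linear": [-6, 0, 0], "rot": [0, 0, 0]},
  {"linear": [-7, 0, 0], "rot": [0, 0, 0]},
  {"linear": [-8, 0, 0], "rot": [0, 0, 0]},
  {"linear": [-9, 0, 0], "rot": [0, 0, 0]},
  {"linear": [-10, 0, 0], "rot": [0, 0, 0]},
  {"linear": [-12, 0, 0], "rot": [0, 0, 0]},
  {"linear": [-14, 0, 0], "rot": [0, 0, 0]},
  {"linear": [-17, 0, 0], "rot": [0, 0, 0]},
  {"linear": [-20, 0, 0], "rot": [0, 0, 0]},
  {"linear": [-25, 0, 0], "rot": [0, 0, 0]},
  {"linear": [-30, 0, 0], "rot": [0, 0, 0]},
  {"linear": [-35, 0, 0], "rot": [0, 0, 0]},
  {"linear": [-40, 0, 0], "rot": [0, 0, 0]},
  {"linear": [-40, 0, 0], "rot": [0, 0, 0]},
])

```text
time_s: 22.6
tcp_pos: [0.4589, 0.2448, 0.0832]
orientation: [[0.117, 0.993, -0.025], [0.971, -0.12, -0.207], [-0.208, 0.0, -0.978]]
contact_force: [-0.3, 0.3, 0.2]
grip_width: -0.0
finger_force: 0.0
```

arm_command([
  {"linear": [0, 0, -8], "rot": [0, 0, 0]},
  {"linear": [-5, 0, -25], "rot": [0, 0, 0]},
  {"linear": [-12, 0, -45], "rot": [0, 0, 0]},
  {"linear": [-25, 0, -70], "rot": [0, 0, 0]},
  {"linear": [-45, 0, -95], "rot": [0, 0, 0]},
  {"linear": [-70, 0, -115], "rot": [0, 0, 0]},
  {"linear": [-90, 0, -125], "rot": [0, 0, 0]},
  {"linear": [-100, 0, -130], "rot": [0, 0, 0]},
  {"linear": [-100, 0, -130], "rot": [0, 0, 0]},
  {"linear": [-100, 0, -130], "rot": [0, 0, 0]},
])

```text
time_s: 23.6
tcp_pos: [0.4504, 0.1757, 0.2304]
orientation: [[0.117, 0.993, -0.025], [0.971, -0.119, -0.206], [-0.207, -0.0, -0.978]]
contact_force: [-0.1, -0.0, -0.0]
grip_width: -0.002
finger_force: 0.0
```

```bash
python3 - <<'E'
from mv import *
import cv2
from cell import viewer
sd()
s=viewer.snapshot("side");t=viewer.snapshot("top")[130:240,120:320]
A=np.zeros((600,800,3),np.uint8)
A[:220,:400]=cv2.resize(t,None,fx=2,fy=2,interpolation=2)
A[:480,400:800]=cv2.resize(s[210:330,200:300],None,fx=4,fy=4,interpolation=2)
A[220:520,:400]=cv2.resize(s,(400,300),interpolation=3)
cv2.imwrite("pics/h4.png",A[:520])
E
```

```text
t 23.6 s,h,lat mm [ -1.2 143.3  -0.7] F(s,n,lat) [-0.02 -0.04 -0.11] tilt [0.03 0.02 0.05]
```

View pics/h4.png

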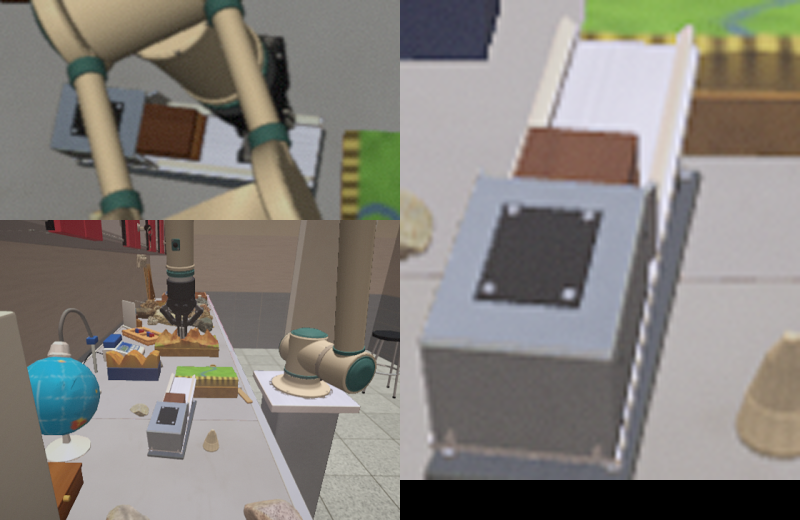

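The block sits in the mouth with its tail visible at about (575,155) in the side crop. Coral and mica have not moved, and the arm is clear. Handing in.

```bash
python3 -c "
from cell import job
print(job.close_job())"
```

```text
the job is handed in; nothing more can be done
None
```

I laid the block in the chute, pushed it against the sprung stop, pressed it for about 0.5 s at 11 N on the wrist (I estimate 8–9 N on the stop, the rest being friction), and backed the arm clear. The coral and mica look unmoved in the last picture, the lens and slate were not re-checked, and the job is handed in at 23.6 s with no verdict shown.

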